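Oil sample against a half-open viewing light

ROBOT

A 6-joint arm with a two-finger parallel gripper is mounted at the origin on the work surface. World frame = base frame: x ahead of the robot, y to its left, z up, the work surface at z = 0. Lengths are in mm, angles in rad, forces in N, time in s.
With the tool pointing down it reaches from about 275 to 750 mm from the base axis. Payload 10.2 kg.
Tool frame: the origin (TCP) lies between the finger pads; the fingertips stand 17 mm ahead of it and the grasp point (between the pads) lies 2 mm behind it (tips_ahead is the distance from the TCP to the fingertips, in mm); z points along the fingers, y is the line along which they close (so a half turn about z gives the same grasp; the last joint's range is limited). The gripper opens to 85 mm and grips with 20 to 120 N. Pads are 22 mm wide; open, the fingers measure 114 mm over their backs; the gripper's body (76 mm by 85 mm) begins 54 mm behind the grasp point. The pads swing forward as they close: fully open they stand 13 mm farther back than shut.
Start: joints at [0.944, 0.313, 1.498, -0, 1.331, -0.223], TCP at [206.294, 482.777, 225.794] pointing down, gripper open.
Joint ranges: [-2.94, 2.94], [-0.97, 2.17], [0.19, 2.56], [-1.23, 4.37], [0.02, 3.11], [-2.88, 2.88]. Speed limits (rad/s): [2.39, 2.39, 3.01, 3.14, 3.14, 3.14].

INTERFACE

Orientations are given as a unit quaternion [w, x, y, z].
In Python, from rig import sense, capture, finish_job, boxes_of, tips_ahead gives the robot as it stands.
- The arm moves only by the tool drive_tool, never from a script. Its argument "commands" is text: rows parted by semicolons, each of 7 numbers parted by spaces: the shift along the world's x, y, z in units of 0.1 m (1.0 is 0.1 m), then the turn, a rotation vector about the world's x, y, z in units of pi/4 rad (1.0 is pi/4 rad), then the opening in per cent of the stroke, from 0 (shut) to 100 (fully open). A call has 1 to 20 rows; each row shifts and turns the commanded pose from where the row before left it; what a row does not reach is not made up. A row lasts 1/12 s, in which the tool goes at most 41.7 mm and 7.16 degrees, less where a joint would pass 70% of its speed; a pose out of reach is approached as far as the arm can. A call with a number of a shift or a turn outside -1 to 1 is refused whole. A call with a gripper value outside its range is refused whole. The fingers move at their own pace and stop on an object; "force" is the grip in N (left out, the last holds). Time passes only in rows, so rows that do not move let the fingers close. It gives the time, the measured TCP pose, the force, the opening and the grip force at its end, in the units of the state.
- sense(): the state, without advancing time (a new reading comes with each control period).
- capture(name): name is "scene" or "side" or "wrist"; returns a dict with "pixels" (420x560x3 uint8, blue, green, red), "fov_y" (degrees; the focal length in pixels is half the picture's height over the tangent of half this angle, whatever the lens; pixels are square), "cx", "cy" (the principal point, pixels), "position" and "attitude" of the camera in the world; the wrist camera has in their place "tool_from_camera" (4x4, takes a point from camera to tool coordinates, whose origin is the TCP and whose axes are the flange's). Camera axes: x right, y down, z forward; pixel columns grow to the right and rows downward; lengths in mm; the calibration is good to about 2 mm. A picture is of the moment at which its call begins: read the wrist's pose just before it. There is no depth.
- finish_job(): hands the job in; it is judged then, once.
Trained networks look in a picture, given as the dict that the camera call returned (one of the last four; its "shot" number tells which), for a name from the list of things; names that differ only in an ending like _2 or _b are one class to them, and where a whole thing is asked for, a point or a joint stands for the part that bears it (a point fixed in the world has none). Each returns a list of dicts, best first, with "confidence" (0 to 1); they miss things now and then, are a little off and sometimes report something else, mostly with a low value. They report only what shows in the picture. A call takes as long as a camera call. They do not tell look-alikes from the thing itself.
- boxes_of(picture, name): "position" ([column, row] in pixels, amid what is visible of it).
The state is a dict: "time_s": time; "joints": joint angles; "dq": joint speeds; "tau": joint torques, N m; "eef_pos": TCP position; "ee_rot": TCP orientation; "force": force on the tool from outside, world axes, zero at the start; "wrist_torque": the same for the moment, N m; "grip_width": opening from 0.0 (shut) to 1.0 (fully open); "grip_force": force on a finger pad.
Only numpy, scipy, OpenCV 4.12 (cv2) and the standard library are available. Lean on these libraries where they do the work, as an engineer would, in place of code of your own. Each camera call takes 0.05 s, during which the arm holds its last target. There are 200 camera calls.

TASK

Set the red-capped oil sample bottle down upright on the circle of the light box's stage and let go of it, without dropping or tipping it on the way. Then slide the light box's sprung shutter to half open (pointer on the yellow middle line) and hold it steady there, so that I can look at the oil against half bright pane and half dark shutter: finish with the gripper still holding the shutter at half, because it springs shut when let go. Leave the other bottle, the clamping unit, the bolt bin and the spanner where they are.

Things in the scene. Friction and masses are not known exactly. Their poses are not given: they have to be found in the camera images.
- light_box: Grey LED viewing box fixed to the bench: 80 mm deep (x), 210 mm wide (y), 170 mm tall; origin at the centre of its underside, z up. Its front (-x) has a white pane 80 mm wide, centred at y = -45 mm; shutter and rails stand up to 21 mm proud of it. Before the pane: a fixed stage 100 x 100 x 20 mm. Three lines on the top show the shutter pointer's places: white shut, yellow half, white fully open.
- stage_circle (a point): Centre of the black circle with white rim (60 mm across) on the stage's top face, 20 mm above the bench; it lies at x = -145 mm, y = -45 mm of the light box, 105 mm in front of its front face.
- shutter (a joint): Travel of the shutter along the light box's +y, in m: 0 shut (where it starts), 0.04 half open, 0.08 fully open. A return spring always pushes it shut: about 3 N when shut, 7.8 N at half, 12.6 N fully open.
- shutter_knob (a point): Grip point on the axis of the shutter's upright red cylindrical knob, 18 mm across, from 173 to 219.5 mm above the bench; this point is 200 mm above the bench (box top: 170 mm). It moves with the shutter; when shut it is at x = -45.5 mm, y = -45 mm of the light box. Pinch it from above or push it sideways.
- half_mark (a point): Middle of the yellow line on the light box's top, 170 mm above the bench, at x = 2 mm, y = -5 mm of the light box: at half open the thin red pointer under the knob is in line with it.
- red_bottle: The sample to be viewed: sealed amber wide-mouth bottle, white label, RED cap, 110 mm tall, standing on the bench; origin at the centre of its underside, z up. Body 48 mm across up to 64 mm, shoulder to 75 mm, neck 36 mm across, cap 40 mm across from 82 to 110 mm. About 0.12 to 0.24 kg. Can be taken by the cap from above.
- blue_bottle: Another sample bottle, same shape and sizes but with a BLUE cap; bystander, not to be moved. It and the red-capped one may stand in either place.
- clamp_unit: Bystander: steel drawbar clamping unit standing upright, turned, up to 48 mm across, 130 mm tall, copper band; origin at the centre of its underside.
- bolt_bin: Bystander: open blue plastic bin of bolts, 150 (x) x 100 (y) x 65 mm; origin at the centre of its underside.
- spanner: Bystander: steel open-ended spanner lying flat, 170 mm long along its x; origin under its middle.
Things that resemble listed ones, but are neither listed nor needed, are in the scene too. Leave any purple look-alike of the red_bottle alone.

How it is judged:
By the outcome, as a careful person would: the job done as asked, in the order asked, and still so for the second after the job is handed in, while the arm keeps its last pose, push and grip.
It also fails if it takes over 56 s, if anything falls off the work surface, if the arm or the gripper's body presses on something with over 40 N, if the wrist force passes 120 N, or if a joint passes its speed limit or range.

## Working session

There is one attempt and no reset: what is moved stays moved. The work goes in short steps, Python scripts to look and compute and a tool call to move; the robot and the scene stay as the last step left them, time stands still between calls to the robot, and variables do not carry over. Pictures are saved under pics/ and viewed, at most 10 in all, crops included, and the job is handed in when it is done.

Besides the shell and the picture viewer there is one more tool, called after "Call:" as name(argument=value, ...), one argument or row to a line, values as JSON. drive_tool: Moves the arm, as the interface text tells. Shifts and turns lie within -1 to 1; 1 stands for 0.1 m of shift or pi/4 rad of turn. Its arguments: {"type":"object","properties":{"commands":{"type":"string"},"force":{"type":"number"}},"required":["commands"]}

```bash
mkdir -p pics; python3 - <<'E'
from rig import *
import cv2, numpy as np
s=sense();print(s)
for n in("scene","side"):
    p=capture(n);cv2.imwrite(f"pics/{n}0.png",p["pixels"])
    print(n,{k:v for k,v in p.items() if k!="pixels"})
    for o in("light_box","shutter_knob","red_bottle","clamp_unit","bolt_bin","spanner"):
        print(o,[(np.round(b["position"]),round(b["confidence"],2)) for b in boxes_of(p,o)][:4])
print(tips_ahead if not callable(tips_ahead) else tips_ahead())
E
```

```text
{'time_s': 0.0, 'joints': array([ 9.43628468e-01,  3.13469109e-01,  1.49843929e+00, -1.52418971e-05,
        1.33100047e+00, -2.23385844e-01]), 'dq': array([-1.81525644e-03,  9.75455072e-04,  1.52657671e-03,  1.92018384e-04,
        3.76265163e-04,  1.02863779e-05]), 'tau': array([-1.92008392e-04, -4.12268221e+01, -2.59742671e+01, -1.77320512e-04,
        4.19973512e-03,  2.05705192e-05]), 'eef_pos': array([206.12032195, 482.55665724, 225.22447277]), 'ee_rot': array([-2.64774990e-04,  2.00520466e-01,  9.79689292e-01, -6.02540007e-04]), 'force': array([-0.07773106, -0.30409372, -0.03898777]), 'wrist_torque': array([-0.05138649, -0.01360191, -0.02622782]), 'grip_force': 0.0, 'grip_width': 1.0014108759194134}
scene {'fov_y': 44.723863077045166, 'cx': 274.57211939194985, 'cy': 203.59021723313518, 'position': array([1112.10276224, -506.17344489, 1456.81049496]), 'attitude': array([-0.2298136 ,  0.86688538,  0.42726234, -0.11464   ]), 'shot': 1}
light_box [(array([330., 192.]), 0.95), (array([274., 284.]), 0.19)]
shutter_knob [(array([341., 164.]), 0.48), (array([225., 325.]), 0.22)]
red_bottle [(array([162., 228.]), 0.9), (array([199., 233.]), 0.86), (array([215., 262.]), 0.67)]
clamp_unit [(array([274., 286.]), 0.7)]
bolt_bin [(array([225., 327.]), 0.74), (array([332., 194.]), 0.2)]
spanner [(array([166., 292.]), 0.86)]
side {'fov_y': 46.992902375841574, 'cx': 287.61224712553843, 'cy': 210.08027054711, 'position': array([-274.27875162, -471.32506273,  826.24871148]), 'attitude': array([-0.37432057,  0.76858231, -0.47013268,  0.21940967]), 'shot': 2}
light_box [(array([229., 194.]), 0.94)]
shutter_knob [(array([206., 156.]), 0.62)]
red_bottle [(array([376., 323.]), 0.84), (array([381., 258.]), 0.71), (array([358., 289.]), 0.67)]
clamp_unit [(array([369., 203.]), 0.76)]
bolt_bin [(array([438., 229.]), 0.59)]
spanner [(array([447., 314.]), 0.9)]
17.0
```

View pics/scene0.png

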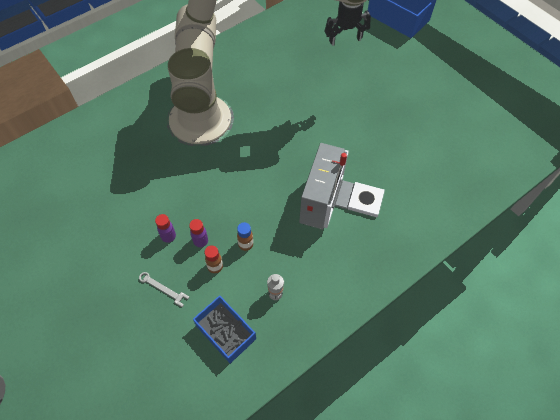

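View pics/side0.png

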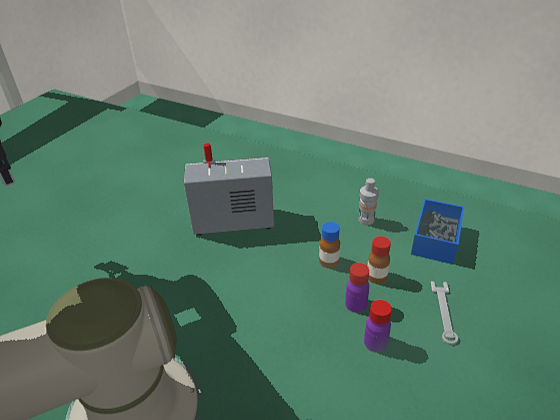

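The amber red-capped bottle is at scene (213,260), with its cap at (212,252), and at side (380,245). The purple look-alikes are at scene (166,228) and (198,233). The light box is at scene (325,190), with its circle at (367,198) and knob at (343,158).

```bash
cat > h.py <<'E'
import numpy as np, cv2
from scipy.spatial.transform import Rotation as R
def rot(q): return R.from_quat([q[1],q[2],q[3],q[0]])
def cam(p,s=None):
    if "position" in p: return np.array(p["position"]),rot(p["attitude"]).as_matrix()
    T=np.array(p["tool_from_camera"]);Rt=rot(s["ee_rot"]).as_matrix()
    return Rt@T[:3,3]+s["eef_pos"],Rt@T[:3,:3]
def ray(p,uv,s=None):
    f=210/np.tan(np.radians(p["fov_y"]/2));c,M=cam(p,s)
    d=M@np.array([(uv[0]-p["cx"])/f,(uv[1]-p["cy"])/f,1]);return c,d/np.linalg.norm(d)
def atz(p,uv,z,s=None):
    c,d=ray(p,uv,s);return c+d*(z-c[2])/d[2]
def tri(rs):
    A=sum(np.eye(3)-np.outer(d,d) for c,d in rs);b=sum((np.eye(3)-np.outer(d,d))@c for c,d in rs)
    return np.linalg.solve(A,b)
def blobs(p,lo,hi,mn=8):
    h=cv2.cvtColor(p["pixels"],cv2.COLOR_BGR2HSV);h[...,0]=(h[...,0].astype(int)+30)%180  # red ~30, yellow ~55
    n,l,st,ce=cv2.connectedComponentsWithStats(cv2.inRange(h,np.array(lo),np.array(hi)))
    return [(np.round(ce[i],1),st[i].tolist()) for i in range(1,n) if st[i,4]>=mn]
E
python3 - <<'E'
from rig import *
from h import *
ps={n:capture(n) for n in("scene","side")}
for n,p in ps.items():
    print(n,"red",blobs(p,(18,150,90),(36,255,255),20));print("yel",blobs(p,(48,90,120),(65,255,255),3))
    im=cv2.resize(p["pixels"][130:240,290:400] if n=="scene" else p["pixels"][130:240,170:280],None,fx=5,fy=5,interpolation=cv2.INTER_CUBIC)
    cv2.imwrite(f"pics/c_{n}.png",im)
print("circle",atz(ps["scene"],(367,198),20),"half",atz(ps["scene"],(323,170),170),"half side",atz(ps["side"],(226,170),170))
print("cap tri",tri([ray(ps["scene"],(212,253)),ray(ps["side"],(381,247))]))
print("knob tri",tri([ray(ps["scene"],(343,159)),ray(ps["side"],(208,153))]))
for n,uv in(("blue",(244,230)),("p1",(163,220)),("p2",(197,227)),("clamp",(276,281))):print(n,atz(ps["scene"],uv,100))
for uv in((220,300),(254,332),(196,322)):print("bin",atz(ps["scene"],uv,65))
E
cd pics; python3 -c "
import cv2,numpy as np;cv2.imwrite('cc.png',cv2.resize(np.hstack([cv2.imread('c_scene.png'),cv2.imread('c_side.png')]),(800,400)))"
```

```text
scene red [(array([342.9, 158.8]), [340, 153, 6, 12, 50]), (array([162.3, 221.4]), [156, 214, 14, 16, 160]), (array([196.2, 226.3]), [190, 219, 14, 15, 162]), (array([211.4, 253.1]), [205, 246, 14, 16, 174])]
yel [(array([323.3, 170.1]), [319, 169, 10, 3, 11])]
side red [(array([207.6, 152.5]), [204, 143, 8, 24, 127]), (array([380.5, 246. ]), [372, 236, 19, 21, 318]), (array([358.8, 273.6]), [350, 263, 19, 22, 362]), (array([380. , 311.6]), [370, 300, 22, 25, 444])]
yel [(array([225., 170.]), [225, 167, 1, 7, 7])]
circle [625.20309742 242.87667528  20.        ] half [522.81484216 126.08678163 170.        ] half side [523.32587224 124.22750344 170.        ]
cap tri [ 512.08272425 -281.35937964   93.23071047]
knob tri [540.06140719 186.90002362 192.67103812]
blue [ 510.8611259  -163.67567276  100.        ]
p1 [ 334.9792428  -337.19052678  100.        ]
p2 [ 417.20043642 -269.04510223  100.        ]
clamp [ 696.31339014 -186.2485232   100.        ]
bin [ 634.09796453 -338.71929363   65.        ]
bin [ 766.44886728 -316.41911724   65.        ]
bin [ 645.9220366  -427.47404504   65.        ]
```

View pics/cc.png

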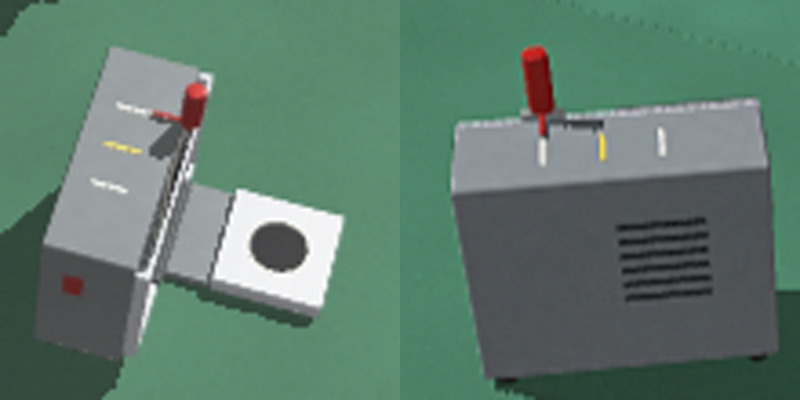

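Call:
drive_tool(
  commands="0.15 -0.37 0.04 0 0 0 100;0.15 -0.37 0.04 0 0 0 100;0.15 -0.37 0.04 0 0 0 100;0.15 -0.37 0.04 0 0 0 100;0.15 -0.37 0.04 0 0 0 100;0.15 -0.37 0.04 0 0 0 100;0.15 -0.37 0.04 0 0 0 100;0.15 -0.37 0.04 0 0 0 100;0.15 -0.37 0.04 0 0 0 100;0.15 -0.37 0.04 0 0 0 100;0.15 -0.37 0 0 0 0 100;0.15 -0.37 0 0 0 0 100;0.15 -0.37 0 0 0 0 100;0.15 -0.37 0 0 0 0 100;0.15 -0.37 0 0 0 0 90;0.15 -0.37 0 0 0 0 80;0.15 -0.37 0 0 0 0 80;0.15 -0.37 0 0 0 0 80;0.15 -0.37 0 0 0 0 80;0.15 -0.37 0 0 0 0 80",
)

```text
time_s: 2.47
eef_pos: [506.6, -259.2, 265.7]
ee_rot: [0.0, 0.201, 0.98, 0.0]
force: [0.9, 0.4, 0.2]
grip_width: 0.799
grip_force: 0.0
```

```bash
python3 - <<'E'
from rig import *
from h import *
s=sense();p=capture("wrist");cv2.imwrite("pics/w1.png",p["pixels"])
print(s["time_s"],s["eef_pos"],s["joints"],s["dq"].round(3),s["grip_width"],s["force"])
for c,st in blobs(p,(18,140,60),(36,255,255),200): print(c,st,atz(p,c,108,s))
E
```

```text
2.4667 [ 506.61316364 -259.23553737  265.72257327] [-6.78794428e-01  3.87791903e-01  1.28964422e+00  3.40600455e-05
  1.46409559e+00 -1.84545405e+00] [-0.433  0.819 -1.148  0.002  0.317 -0.437] 0.7993215896554162 [0.90213033 0.3743772  0.16488506]
[129.1  61. ] [103, 36, 53, 50, 1989] [ 337.89425823 -337.09812705  108.        ]
[231.7 107.4] [211, 86, 43, 44, 1461] [ 411.91551983 -267.57462226  108.        ]
[261.9 202.9] [243, 183, 38, 40, 1209] [ 509.90365298 -279.5541396   108.        ]
```

View pics/w1.png

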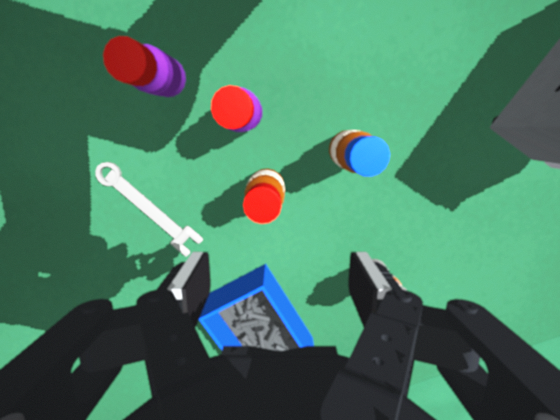

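The amber red-capped bottle's cap is at (262,203), which puts it at about (511,-280). The purple look-alikes are at (130,60) and (232,107), and the blue-capped bottle is at (367,155). The path down is clear.

Call:
drive_tool(
  commands="0.02 -0.12 -0.2 0 0 0 80;0.03 -0.11 -0.3 0 0 0 80;0 0 -0.35 0 0 0 80;0 0 -0.3 0 0 0 80;0 0 -0.25 0 0 0 80;0 0 -0.18 0 0 0 80;0 0 -0.1 0 0 0 80;0 0 0 0 0 0 80;0 0 0 0 0 0 80",
  force=40,
)

```text
time_s: 3.27
eef_pos: [511.6, -280.4, 98.4]
ee_rot: [0.0, 0.2, 0.98, -0.0]
force: [-0.9, -0.8, 0.0]
grip_width: 0.795
grip_force: 0.0
```

```bash
python3 - <<'E'
from rig import *
from h import *
s=sense();p=capture("wrist");cv2.imwrite("pics/w2.png",p["pixels"])
print(s["time_s"],s["eef_pos"],s["dq"].round(3),s["force"])
for c,st in blobs(p,(18,140,60),(36,255,255),200): print(c,st,atz(p,c,108,s))
E
```

```text
3.2667 [ 511.56952611 -280.38697956   98.42584195] [-0.    -0.021 -0.017  0.002  0.001 -0.001] [-0.94745962 -0.77233815  0.01843696]
[19.2  5.6] [0, 0, 44, 14, 499] [ 365.50358918 -330.85270392  108.        ]
[212.3  53. ] [163, 0, 99, 107, 8246] [ 411.39711883 -267.36777731  108.        ]
[278.  259.1] [238, 215, 79, 88, 5298] [ 508.25605565 -279.0981626   108.        ]
```

View pics/w2.png

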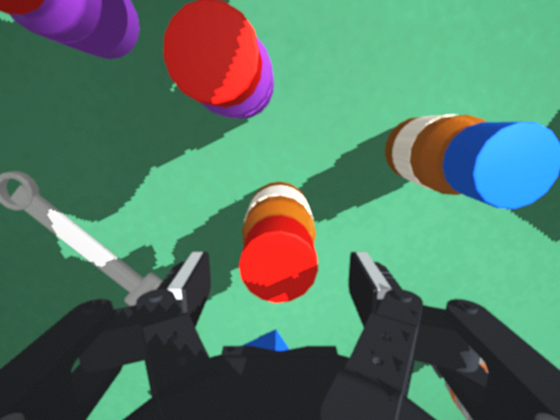

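The cap sits centred between the pads at about (279,262), so I'm closing and lifting.

Call:
drive_tool(
  commands="0 0 0 0 0 0 30;0 0 0 0 0 0 30;0 0 0 0 0 0 30;0 0 0 0 0 0 30;0 0 0 0 0 0 30;0 0 0 0 0 0 30;0 0 0 0 0 0 30;0 0 0.1 0 0 0 30;0 0 0.2 0 0 0 30;0 0 0.2 0 0 0 30",
  force=40,
)

```text
time_s: 4.15
eef_pos: [510.9, -279.9, 148.5]
ee_rot: [-0.001, 0.201, 0.98, 0.0]
force: [0.5, -0.1, -0.9]
grip_width: 0.438
grip_force: 40.4
```

Call:
drive_tool(
  commands="0 0 0.2 0 0 0 30;0 0 0.3 0 0 0 30;0 0 0.35 0 0 0 30;0 0 0.35 0 0 0 30;0 0 0.3 0 0 0 30;0.02 0.1 0.2 0 0 0.05 30;0.04 0.2 0.1 0 0 0.1 30;0.07 0.33 0 0 0 0.1 30;0.07 0.35 0 0 0 0.1 30;0.07 0.35 0 0 0 0.1 30;0.07 0.35 0 0 0 0.1 30;0.07 0.35 0 0 0 0.1 30;0.07 0.35 0 0 0 0.1 30;0.07 0.35 0 0 0 0.1 30;0.07 0.35 0 0 0 0.1 30;0.07 0.35 0 0 0 0.1 30;0.07 0.35 0 0 0 0.1 30;0.07 0.35 0 0 0 0.1 30;0.06 0.3 0 0 0 0.07 30;0.04 0.2 0 0 0 0.05 30",
)

```text
time_s: 5.82
eef_pos: [603.9, 185.8, 328.2]
ee_rot: [-0.0, -0.332, 0.943, 0.0]
force: [-0.5, 0.0, -2.2]
grip_width: 0.435
grip_force: 40.4
```

```bash
python3 - <<'E'
from rig import *
from h import *
s=sense();p=capture("wrist");cv2.imwrite("pics/w3.png",p["pixels"])
print(s["eef_pos"],s["dq"].round(3))
for u in ((622.5,240.9,20),(625.2,242.9,20)):
    c,M=cam(p,s);f=210/np.tan(np.radians(p["fov_y"]/2));v=M.T@(np.array(u)-c);print(v[:2]/v[2]*f+[p["cx"],p["cy"]])
print("yel",blobs(p,(48,90,120),(65,255,255),10))
print("red",blobs(p,(18,140,60),(36,255,255),100))
E
```

```text
[603.88094303 185.77115372 328.15366447] [ 0.35   0.293 -0.455 -0.013  0.159 -0.091]
[298.81344977 201.68258592]
[298.69061653 203.76687337]
yel [(array([284.,  89.]), [282, 72, 5, 35, 120])]
red [(array([325.2, 142.2]), [313, 111, 26, 47, 485]), (array([278.9, 258.8]), [241, 215, 77, 87, 5309])]
```

View pics/w3.png

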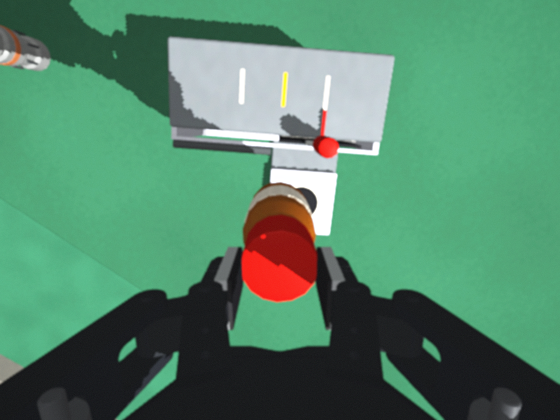

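The circle shows beside the bottle at about (302,202), in line with the predicted (299,202). The yellow mark is at (284,89), the knob top at (326,147) and the box's rear corners at (170,38) and (393,57).

```bash
python3 - <<'E'
from rig import *
from h import *
s=sense();p=capture("wrist")
y=blobs(p,(48,90,120),(65,255,255),10)[0][0]
print(s["eef_pos"],s["dq"].round(3),y)
h=atz(p,y,170,s);a=atz(p,(170,38),170,s);b=atz(p,(393,57),170,s);k=atz(p,(327,147),217,s)
print(h,a,b,np.linalg.norm(a-b),"yaw",np.degrees(np.arctan2(*(a-b)[1::-1]))-90,"knob",k)
# joint fit: half (all views), knob, circle
from scipy.optimize import least_squares
L=np.array([[2,-5],[2,-5],[40,105],[40,-105],[-45.5,-45],[-45.5,-45],[-145,-45]])
W=np.array([h[:2],[523,125.2],a[:2],b[:2],k[:2],[540,186.9],[625.2,242.9]])
r=least_squares(lambda q:(L@R.from_euler('z',q[2]).as_matrix()[:2,:2].T+q[:2]-W).ravel(),[527,130,-2.55],loss="soft_l1",f_scale=3)
q=r.x;print(q[:2],np.degrees(q[2]));print(r.fun.reshape(-1,2).round(1) )
M=R.from_euler('z',q[2]).as_matrix()[:2,:2]
for n,l in(("circle",(-145,-45)),("knob",(-45.5,-45)),("knobhalf",(-45.5,-5))):print(n,M@l+q[:2])
E
```

```text
[603.94969739 188.19119692 327.73116961] [-0.059 -0.037  0.069 -0.011 -0.023  0.016] [282.4  87. ]
[522.7913697  127.33300826 170.        ] [554.81333974  22.01250981 170.        ] [438.63548349 190.21419811 170.        ] 204.4238298908386 yaw -145.36694326462805 knob [539.93781973 189.00961156 217.        ]
[528.39189897 125.08205969] -146.10972107450604
[[ 1.2  0.8]
 [ 0.9  2.9]
 [-1.1 -6.4]
 [-2.  -0.3]
 [ 1.1 -1.2]
 [ 1.1  0.9]
 [-1.5  0.4]]
circle [623.66520741 243.2894905 ]
knob [541.06957057 187.80786493]
knobhalf [563.37374166 154.60358881]
```

Call:
drive_tool(
  commands="0.05 0.14 0 0 0 -0.05 30;0.07 0.18 0 0 0 -0.05 30;0.06 0.16 -0.1 0 0 0 30;0.02 0.07 -0.3 0 0 0 30;0 0 -0.35 0 0 0 30;0 0 -0.35 0 0 0 30;0 0 -0.3 0 0 0 30;0 0 -0.2 0 0 0 30;0 0 -0.1 0 0 0 30;0 0 0 0 0 0 30;0 0 0 0 0 0 30",
)

```text
time_s: 6.83
eef_pos: [624.7, 237.5, 159.2]
ee_rot: [0.001, -0.292, 0.956, -0.0]
force: [-0.3, -0.3, -0.2]
grip_width: 0.435
grip_force: 40.5
```

```bash
python3 - <<'E'
from rig import *
from h import *
s=sense();print(s["eef_pos"],s["dq"].round(3),s["force"])
p=capture("wrist");q=capture("scene")
a=p["pixels"][120:320,150:400];b=cv2.resize(q["pixels"][140:240,300:425],(500,400),interpolation=cv2.INTER_CUBIC)
cv2.imwrite("pics/w4.png",np.hstack([cv2.resize(a,(300,240)),b[:240]]) if 0 else np.hstack([np.vstack([cv2.resize(a,(300,240)),np.zeros((160,300,3),np.uint8)]),b]))
E
```

```text
[624.7440361  237.46605128 159.15830419] [ 0.003 -0.018 -0.026  0.001  0.001  0.001] [-0.29649829 -0.33109425 -0.19864722]
```

View pics/w4.png

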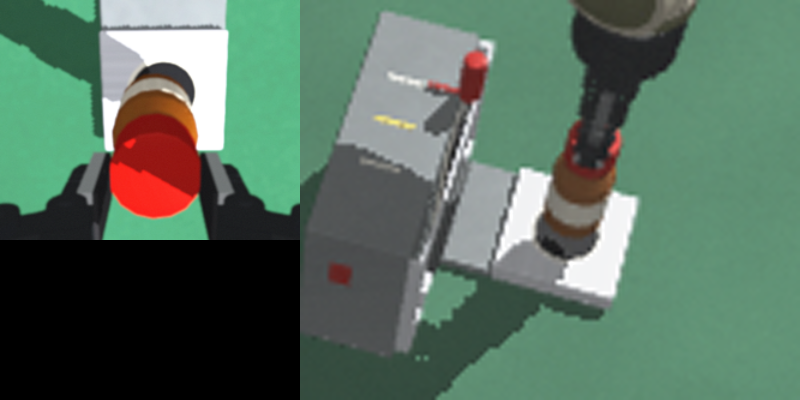

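The bottle is hanging upright about 40 mm over the circle and still needs about 5 mm in +y before the last descent.

Call:
drive_tool(
  commands="0 0.05 0 0 0 0 30;0 0 -0.15 0 0 0 30;0 0 -0.15 0 0 0 30;0 0 -0.07 0 0 0 30;0 0 -0.03 0 0 0 30;0 0 0 0 0 0 30;0 0 0 0 0 0 30",
)

```text
time_s: 7.52
eef_pos: [624.8, 243.1, 119.4]
ee_rot: [0.001, -0.293, 0.956, -0.0]
force: [-1.2, 0.4, 5.2]
grip_width: 0.436
grip_force: 41.0
```

Contact is at 5 N at the expected height, so I'm releasing and lifting straight up.

Call:
drive_tool(
  commands="0 0 0 0 0 0 45;0 0 0 0 0 0 55;0 0 0 0 0 0 65;0 0 0 0 0 0 75;0 0 0 0 0 0 80;0 0 0 0 0 0 80;0 0 0.1 0 0 0 80;0 0 0.25 0 0 0 80;0 0 0.35 0 0 0 80;0 0 0.35 0 0 0 80;0 0 0.35 0 0 0 80;0 0 0.3 0 0 0 80;0 0 0.1 0 0 0 80;0 0 0 0 0 0 80",
)

```text
time_s: 8.68
eef_pos: [624.9, 242.9, 301.5]
ee_rot: [0.003, -0.293, 0.956, -0.0]
force: [0.1, 0.3, -0.0]
grip_width: 0.805
grip_force: 0.0
```

```bash
python3 - <<'E'
from rig import *
from h import *
s=sense();print(s["eef_pos"],s["dq"].round(3),s["force"])
p=capture("wrist");cv2.imwrite("pics/w5.png",p["pixels"])
for c,st in blobs(p,(18,140,60),(36,255,255),100): print(c,st,atz(p,c,129 if st[4]>1500 else 200,s))
E
```

```text
[624.86296927 242.91679906 301.52291573] [ 0.     0.04   0.101 -0.    -0.057 -0.001] [ 0.101157    0.25078863 -0.01557809]
[280.8  73.7] [269, 41, 25, 53, 650] [537.59102254 185.8445476  200.        ]
[278.9 186.5] [262, 168, 35, 39, 1063] [610.91667374 233.54095416 200.        ]
```

View pics/w5.png

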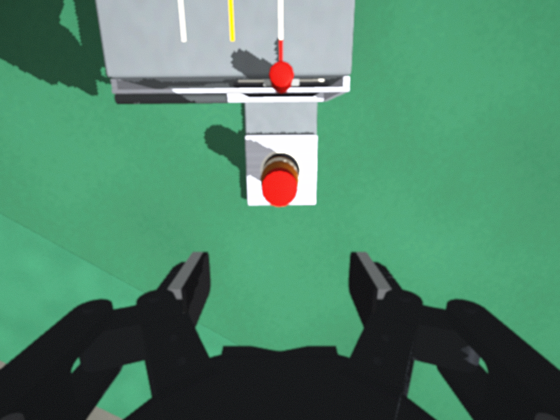

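The bottle stands upright on the circle, with its cap at (280,188) and the black disc showing evenly around the base at (281,158). The knob is at (281,75). Next I'm moving over the knob.

Call:
drive_tool(
  commands="-0.12 -0.08 0 0 0 0 80;-0.26 -0.17 0 0 0 0 80;-0.26 -0.17 0 0 0 0 80;-0.2 -0.13 -0.1 0 0 0 80;0 0 -0.25 0 0 0 80;0 0 -0.15 0 0 0 80;0 0 0 0 0 0 80;0 0 0 0 0 0 80",
)

```text
time_s: 9.4
eef_pos: [539.7, 187.7, 246.4]
ee_rot: [-0.002, -0.292, 0.956, 0.0]
force: [0.2, -0.6, -0.1]
grip_width: 0.799
grip_force: 0.0
```

```bash
python3 - <<'E'
from rig import *
from h import *
s=sense();print(s["eef_pos"],s["dq"].round(3),s["force"])
p=capture("wrist");cv2.imwrite("pics/w6.png",p["pixels"])
for c,st in blobs(p,(18,140,60),(36,255,255),100): print(c,st,atz(p,c,217,s), atz(p,(st[0]+st[2]/2,st[1]+st[3]-st[2]/2),219,s))
E
```

```text
[539.68723775 187.6727913  246.4318267 ] [ 0.002 -0.016 -0.053  0.001  0.01   0.001] [ 0.2465636  -0.59605879 -0.10557459]
[277.8 225.2] [265, 176, 27, 75, 1059] [533.45667916 183.07359424 217.        ] [539.33285976 187.55641537 219.        ]
[276.7 295.4] [258, 272, 39, 47, 1485] [574.68067642 209.92333027 217.        ] [575.89453717 211.38837837 219.        ]
```

View pics/w6.png

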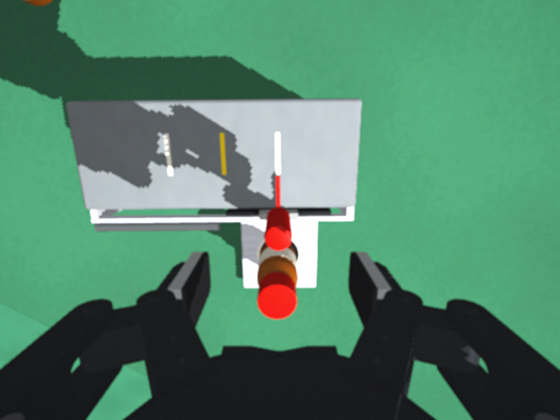

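The knob top is at (278,237), centred between the fingers. I'm descending and pinching it.

Call:
drive_tool(
  commands="0 0 -0.2 0 0 0 80;0 0 -0.18 0 0 0 80;0 0 -0.09 0 0 0 60;0 0 0 0 0 0 40;0 0 0 0 0 0 20;0 0 0 0 0 0 5;0 0 0 0 0 0 5;0 0 0 0 0 0 5;0 0 0 0 0 0 5;0 0 0 0 0 0 5;0 0 0 0 0 0 5",
  force=60,
)

```text
time_s: 10.37
eef_pos: [541.0, 187.7, 202.4]
ee_rot: [0.002, -0.292, 0.956, -0.0]
force: [-0.7, -1.7, 5.9]
grip_width: 0.173
grip_force: 58.7
```

Call:
drive_tool(
  commands="0 0 0.03 0 0 0 5;0.03 -0.05 0 0 0 0 5;0.05 -0.07 0 0 0 0 5;0.06 -0.08 0 0 0 0 5;0.05 -0.07 0 0 0 0 5;0.03 -0.05 0 0 0 0 5;0 -0.01 0 0 0 0 5;0 0 0 0 0 0 5;0 0 0 0 0 0 5;0 0 0 0 0 0 5;0 0 0 0 0 0 5",
)

```text
time_s: 11.28
eef_pos: [562.0, 157.0, 202.6]
ee_rot: [0.0, -0.293, 0.956, 0.002]
force: [4.5, 11.1, -9.2]
grip_width: 0.173
grip_force: 61.1
```

```bash
python3 - <<'E'
from rig import *
from h import *
s=sense();print(s["eef_pos"],s["dq"].round(3),s["force"],s["grip_width"])
p=capture("wrist");q=capture("scene")
y=blobs(p,(48,70,60),(65,255,255),10);print(y)
cv2.imwrite("pics/w7.png",np.hstack([cv2.resize(p["pixels"][80:280,180:380],(400,400),interpolation=cv2.INTER_CUBIC),cv2.resize(q["pixels"][140:240,295:395],(400,400),interpolation=cv2.INTER_CUBIC)]))
E
```

```text
[561.96540051 156.97082824 202.58665719] [-0.     0.     0.001 -0.001  0.     0.001] [ 4.52290017 11.08157387 -9.22588567] 0.17334280216724174
[(array([273.4, 157.3]), [270, 132, 7, 53, 325])]
```

View pics/w7.png

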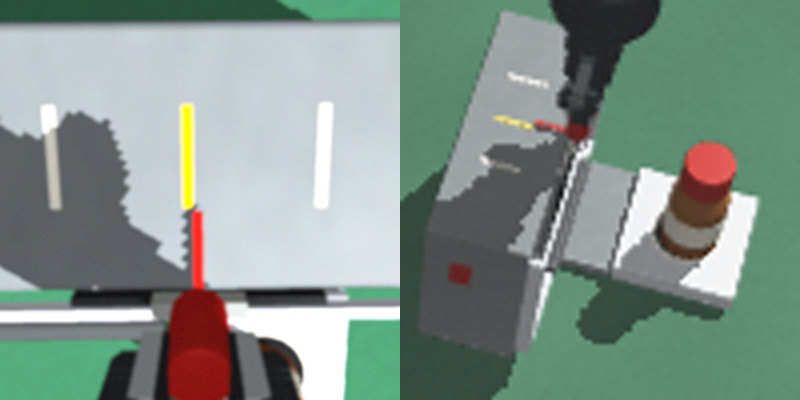

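The red pointer is at crop (197,250) against the yellow line at (187,155), about 2.8 mm short at 40 mm per 136 px. I'm nudging it on and easing the vertical pull.

Call:
drive_tool(
  commands="0.01 -0.01 -0.01 0 0 0 5;0.006 -0.013 -0.01 0 0 0 5;0 0 0 0 0 0 5;0 0 0 0 0 0 5;0 0 0 0 0 0 5;0 0 0 0 0 0 5",
)

```text
time_s: 11.88
eef_pos: [563.8, 154.4, 202.5]
ee_rot: [0.001, -0.293, 0.956, 0.002]
force: [0.0, 9.0, 2.9]
grip_width: 0.174
grip_force: 62.4
```

```bash
python3 - <<'E'
from rig import *
from h import *
s=sense();print(s["eef_pos"],s["dq"].round(3),s["force"],s["grip_width"])
p=capture("wrist")
h=cv2.cvtColor(p["pixels"],cv2.COLOR_BGR2HSV)
for r in range(130,226,6):
    H,S,V=[h[r,265:290,i].astype(int) for i in range(3)]
    y=np.where((H>18)&(H<36)&(S>90))[0]+265; d=np.where(((H<7)|(H>172))&(S>130))[0]+265
    print(r,y.mean() if len(y) else '',d.mean() if len(d) else '',len(y),len(d))
E
```

```text
[563.84403865 154.41621412 202.48513028] [-0.001 -0.001 -0.001  0.    -0.001  0.001] [0.03494703 8.9958974  2.87168836] 0.17378140688844676
130   0 0
136 278.5  6 0
142 278.5  6 0
148 278.5  6 0
154 279.0  5 0
160 279.0  5 0
166 279.0  5 0
172 279.0  5 0
178 279.0  5 0
184 279.0  1 0
190  278.0 0 5
196  278.0 0 5
202  278.0 0 5
208  278.0 0 5
214  278.0 0 5
220  279.0 0 5
```

```bash
python3 -c "
from rig import *
print(finish_job())"
```

```text
the job is handed in; nothing more can be done
None
```

The job is handed in: the red-capped bottle stands upright on the stage circle, released, and the gripper holds the shutter at half open, with the pointer within about 1 mm of the yellow line.

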